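Seat the wide pipe offcut in the V stop of the welding bench

ROBOT

A 6-joint arm with a two-finger parallel gripper is mounted at the origin on the work surface. World frame = base frame: x ahead of the robot, y to its left, z up, the work surface at z = 0. Lengths are in m, angles in rad, forces in N, time in s.
With the tool pointing down it reaches from about 0.35 to 0.875 m from the base axis. Payload 4.2 kg.
Tool frame: the origin (TCP) lies midway between the tips of the shut fingers; the grasp point (between the pads) lies 19 mm behind it (manip.grip_point_offset is the distance from the TCP to the grasp point, in m); z points along the fingers, y is the line along which they close (so a half turn about z gives the same grasp; the last joint's range is limited). The gripper opens to 87 mm and grips with 3 to 60 N. Pads are 19 mm wide; open, the fingers measure 117 mm over their backs; the gripper's body (75 mm by 190 mm) begins 51 mm behind the grasp point.
Start: joints at [1.521, 0.385, 0.008, 0, -1.194, -0.259], TCP at [0.19, 0.595, 0.223] pointing down, gripper open.
Joint ranges: [-3.14, 3.14], [-1.21, 2.06], [-1.07, 1.41], [-3.16, 2.05], [-2.99, -0.16], [-3.1, 3.1]. Speed limits (rad/s): [2.79, 2.79, 3.14, 3.14, 3.14, 3.14].

INTERFACE

Orientations are given as a 3x3 rotation matrix whose columns are the frame's x, y, z axes.
In Python, from plant import manip gives the robot as it stands.
- The arm moves only by the tool arm_command, never from a script. Its argument "series" is one flat list of numbers, 4 for each row, row after row: the shift along the world's x, y, z in units of 30 mm (1.0 is 30 mm), then the turn about the world's z in degrees. In form: [dx, dy, dz, yaw, dx, dy, dz, yaw, ...]. A call has 1 to 12 rows; each row is the pose to reach, as a shift and turn from the pose commanded when the call began; what a row does not reach only later rows make up. A row lasts 1/10 s, in which the tool goes at most 50 mm and 8.59 degrees, less where a joint would pass 70% of its speed; a pose out of reach is approached as far as the arm can. A call with a gripper value outside its range is refused whole. "jaw" is the opening, from 0 (shut) to 1 (fully open), set as the call begins (left out, the last holds). The fingers move at their own pace and stop on an object; "grip_force" is the grip in N (left out, the last holds). Time passes only in rows, so rows that repeat a pose let the fingers close. It gives the time, the measured TCP pose, the force, the opening and the grip force at its end, in the units of the state.
- manip.sense(): the state, without advancing time (a new reading comes with each control period).
- manip.read_camera(name): name is "scene" or "top" or "wrist"; returns (picture, depth): 420x560x3 uint8, blue, green, red; 420x560 float32, m along the optical axis (not along the pixel's ray), 0 where there is no reading.
- manip.camera_params(name): a dict with "fx", "fy", "cx", "cy" (pixels), "origin" and "attitude" of the camera in the world. Camera axes: x right, y up, looking along -z (the intrinsics and any distortion apply to the point x, -y, -z); pixel columns grow to the right and rows downward; lengths in m; the calibration is good to about 2 mm. The wrist camera is an equidistant fisheye: a pixel r from the principal point sees the ray r / f radians off the axis. A picture is of the moment at which its call begins: read the wrist's pose just before it. camera_params takes no time and is no camera call; for the wrist camera it gives the pose at the moment of the call.
- manip.close_job(): hands the job in; it is judged then, once.
The state is a dict: "t": time; "qpos": joint angles; "dq": joint speeds; "effort": joint torques, N m; "tcp_pos": TCP position; "tcp_rot": TCP orientation; "contact_force": force on the tool from outside, world axes, zero at the start; "torque": the same for the moment, N m; "gripper_width": finger opening in m; "grip_force": force on a finger pad.
Only numpy, scipy, OpenCV 4.12 (cv2) and the standard library are available. Lean on these libraries where they do the work, as an engineer would, in place of code of your own. Each camera call takes 0.05 s, during which the arm holds its last target. There are 200 camera calls.

TASK

Push the wide round pipe offcut, standing on the welding bench, along the bench top into the V-shaped stop until it sits fully home against both rails, then move clear of it. Keep it standing on the bench (do not lift it), and leave the narrow round offcut and the square one where they are.

Things in the scene. Friction and masses are not known exactly. Their poses are not given: they have to be found in the camera images.
- pipe_mid (a point): The wide pipe offcut to be seated: a bare steel ring standing upright on the bench, 80 mm outside diameter, 6 mm wall, 45 mm tall, about 0.4 kg, loose; it stands 130 to 170 mm before the seat on the V's open side, 45 to 57 mm to one side of its middle line. The point is on its axis, half-way up (22.5 mm above the bench); z is its axis, upward.
- seat (a point): V stop fixed to the bench: two steel angle-iron rails 35 mm high, inner faces at 80 degrees, mouth 174 mm wide; outward feet 6 mm high. The point is where the wide pipe's centre lies when it touches both rails, 22.5 mm up. Its y axis points along the V's middle to the narrow end (62 mm ahead); the pipe enters moving along +y. The mouth's corners lie 41 mm back (-y), 87 mm to each side (x).
- narrow_mid (a point): Bystander: a narrow bare steel pipe offcut, 50 mm outside diameter, 45 mm tall, standing beside the wide one (about 100 mm between centres), on either side of it; loose. The point is on its axis, half-way up.
- square_mid (a point): Bystander: a bare steel square-tube offcut, 70 x 70 mm, 45 mm tall, standing farther from the stop; loose. The point is at its centre, half-way up.
Things that resemble listed ones, but are neither listed nor needed, are in the scene too. What is shaped like the part that bears pipe_mid but blue or pink is not meant.

How it is judged:
By the outcome, as a careful person would: the job done as asked, in the order asked, and still so for the second after the job is handed in, with the robot touching nothing.
It also fails if it takes over 34 s, if anything falls off the work surface, if the arm or the gripper's body presses on something with over 40 N, if the wrist force passes 120 N, or if a joint passes its speed limit or range.

## Working session

There is one attempt and no reset: what is moved stays moved. The work goes in short steps, Python scripts to look and compute and a tool call to move; the robot and the scene stay as the last step left them, time stands still between calls to the robot, and variables do not carry over. Pictures are saved under pics/ and viewed, at most 10 in all, crops included, and the job is handed in when it is done.

Besides the shell and the picture viewer there is one more tool, called by a JSON object that holds its "op" and its "data". arm_command: Moves the arm, as the interface text tells. Its arguments: {"type":"object","properties":{"series":{"type":"array"},"jaw":{"type":"number"},"grip_force":{"type":"number"}},"required":["series"]}

```bash
mkdir -p pics; cat > h.py <<'E'
import numpy as np,cv2
from plant import manip
def ray(p,u,v):
    # pinhole
    d=np.array([(u-p['cx'])/p['fx'],-(v-p['cy'])/p['fy'],-1.0])
    return np.array(p['attitude'])@d
def onplane(p,u,v,z):
    o=np.array(p['origin']);d=ray(p,u,v);return o+d*(z-o[2])/d[2]
E
python3 - <<'E'
from h import *
for n in ("top","scene"):
    im,d=manip.read_camera(n);cv2.imwrite(f'pics/{n}.png',im);np.savez(f'{n}.npz',im=im,d=d)
    print(n,manip.camera_params(n))
s=manip.sense();print(s['t'],s['tcp_pos'],s['tcp_rot'],s['contact_force'])
E
```

```text
top {'fx': 404.6532998896588, 'fy': 404.6532998896588, 'cx': 280.00415557302665, 'cy': 206.9848268920859, 'origin': array([ 0.53396917, -0.12212171,  0.7636828 ]), 'attitude': array([[-0.01109195,  0.99657607, -0.08193358],
       [-0.99992804, -0.01142898, -0.00364566],
       [-0.00456959,  0.08188724,  0.99663112]])}
scene {'fx': 447.1972526325802, 'fy': 447.1972526325802, 'cx': 281.2026426720367, 'cy': 201.1257116923037, 'origin': array([ 1.15825195, -0.48648686,  0.49259004]), 'attitude': array([[ 0.50964777, -0.48650901,  0.70962535],
       [ 0.86034146,  0.2800507 , -0.42589222],
       [ 0.00846933,  0.82757512,  0.56129109]])}
0.1 [0.18975922 0.59492755 0.22158351] [[ 9.52652277e-01 -3.04061505e-01 -4.89152724e-04]
 [-3.04061880e-01 -9.52650419e-01 -1.88503083e-03]
 [ 1.07173764e-04  1.94451161e-03 -9.99998104e-01]] [-0.01638837 -1.20448358  0.43553421]
```

View pics/top.png

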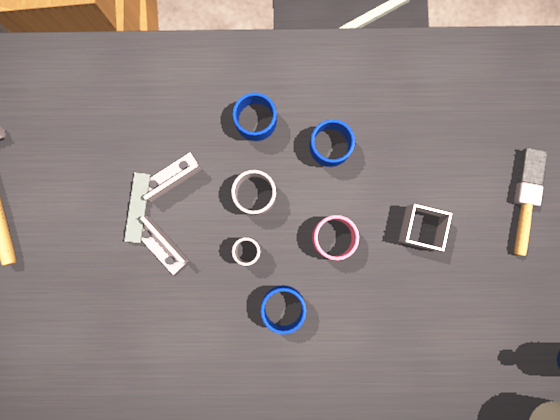

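View pics/scene.png

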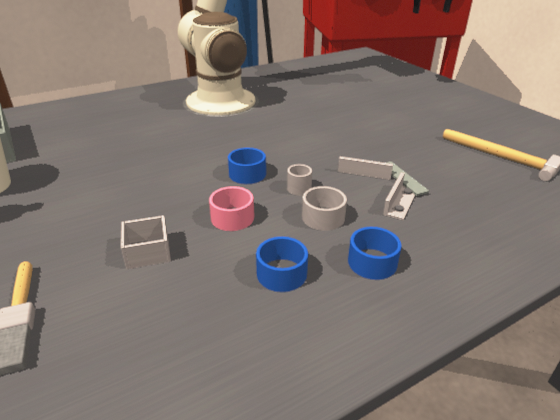

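The top view shows the bare wide ring at (254,192) and the V at about (155,215), opening to the right. Things that could be taken for the ring: the narrow ring (246,252), blue rings (255,116), (332,142) and (284,310), the pink ring (336,238), and the square (429,228). I choose the bare wide one at (254,192) and check it in a crop.

```bash
python3 - <<'E'
from h import *
z=np.load('top.npz');im=z['im'];d=z['d'];p=manip.camera_params('top')
v,u=np.mgrid[0:420,0:560]
D=np.stack([(u-p['cx'])/p['fx'],-(v-p['cy'])/p['fy'],-np.ones_like(u,float)],-1)@np.array(p['attitude']).T
P=D*d[...,None]+p['origin'];P[d==0]=np.nan
H=P[...,2];np.save('P.npy',P)
cr=cv2.resize(im[140:285,115:285],None,fx=4,fy=4,interpolation=cv2.INTER_CUBIC)
cv2.imwrite('pics/crop.png',cr)
hc=np.nan_to_num(np.clip(H*1000*4,0,255)).astype(np.uint8)[140:285,115:285]
cv2.imwrite('pics/hcrop.png',cv2.applyColorMap(cv2.resize(hc,None,fx=4,fy=4,interpolation=cv2.INTER_NEAREST),cv2.COLORMAP_JET))
def blob(x0,x1,y0,y1,zl,zh):
    m=np.zeros(H.shape,bool);m[y0:y1,x0:x1]=True
    return m&(H>zl)&(H<zh)
for n,b in dict(wide=(225,282,165,220),narrow=(225,265,234,270),square=(400,458,200,255),blue1=(228,282,88,142),pink=(308,364,212,264)).items():
    m=blob(*b,.037,.055);c,_=cv2.findContours(m.astype(np.uint8),cv2.RETR_EXTERNAL,cv2.CHAIN_APPROX_NONE)
    c=max(c,key=len)
    (cx,cy),r=cv2.minEnclosingCircle(c)
    e=cv2.fitEllipse(c)
    w=onplane(p,*e[0],.045);r=(sum(e[1])+2)/4*np.median(d[m])/p['fx']
    print(n,e[0],w.round(4),'R',r.round(4),'top z',np.median(H[m]).round(4))
E
```

```text
wide (253.79837036132812, 191.1985321044922) [ 0.6219 -0.0729  0.045 ] R 0.0397 top z 0.0448
narrow (246.087158203125, 250.6014862060547) [ 0.5164 -0.0587  0.045 ] R 0.025 top z 0.0449
square (428.3805847167969, 226.70538330078125) [ 0.555 -0.382  0.045] R 0.042 top z 0.0447
blue1 (254.7373504638672, 113.55304718017578) [ 0.7639 -0.0755  0.045 ] R 0.0398 top z 0.0446
pink (336.52978515625, 236.7301025390625) [ 0.5391 -0.219   0.045 ] R 0.04 top z 0.0448
```

View pics/crop.png

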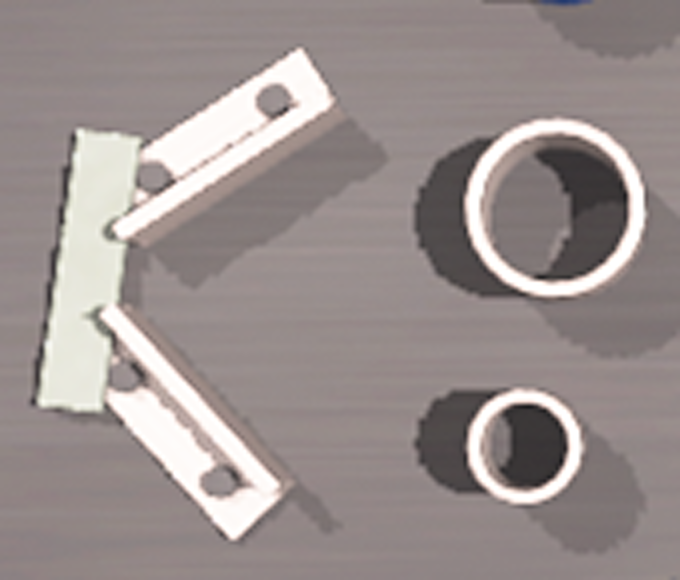

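View pics/hcrop.png

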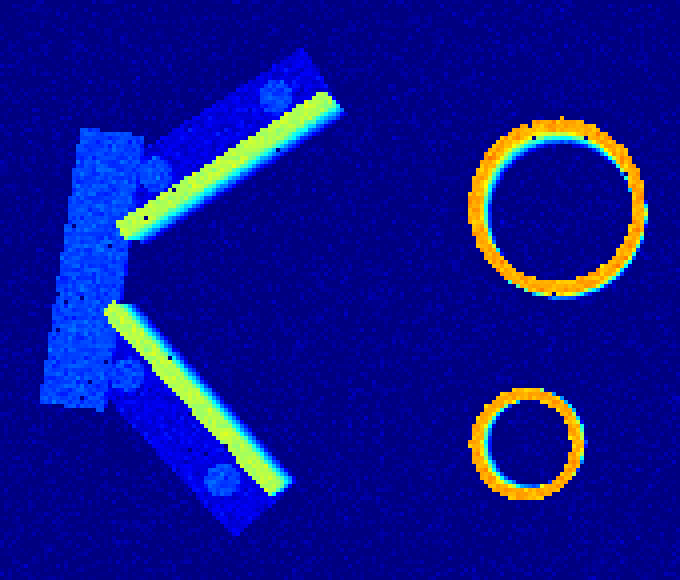

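The crop confirms it: the bare wide ring is at crop pixel (556,208), which is image (254,192). The rails run (120,230)–(335,100) and (105,310)–(290,485), with the green pad behind the narrow end. Next I fit the inner faces from the wall points.

```bash
python3 - <<'E'
from h import *
P=np.load('P.npy');H=P[...,2]
v,u=np.mgrid[0:420,0:560]
L=[]
for n,(a,b) in dict(A=(160,203),B=(214,267)).items():
    m=(u>138)&(u<205)&(v>=a)&(v<b)
    face=m&(H>.011)&(H<.030); top=m&(H>.0325)&(H<.038)
    q=P[top][:,:2]; vx,vy,x,y=cv2.fitLine(q.astype(np.float32),cv2.DIST_HUBER,0,.001,.001).ravel()
    t=np.array([vx,vy]);t*=np.sign(-t[1]) # toward mouth (-y)
    nn=np.array([-t[1],t[0]]); c=np.array([x,y])
    other=np.array([.53,.05]); nn*=np.sign((np.array([.575,.03])-c)@nn)
    f=P[face][:,:2]; of=(f-c)@nn; s=(q-c)@nn; l=(q-c)@t
    print(n,'t',t,'n',nn,'face off',np.median(of[of>0]),of[of>0].std(),len(of),'top off',np.percentile(s,[2,98]),'len',l.min(),l.max(),'ztop',np.median(P[top][:,2]))
    L.append((c+nn*np.median(of[of>0]),nn,t,l.max()))
A=np.array([l[1] for l in L]);
seat=np.linalg.solve(A,[l[1]@l[0]+.04 for l in L]);apex=np.linalg.solve(A,[l[1]@l[0] for l in L])
ax=apex-seat;print('seat',seat,'apex',apex,'d',np.linalg.norm(ax),'angle',np.degrees(np.arccos(L[0][2]@L[1][2])))
y=ax/np.linalg.norm(ax);x=np.array([y[1],-y[0]])
print('y',y,'x',x)
for l in L:
    e=l[0]+l[2]*l[3]-seat;print('mouth corner',e@x,e@y)
for n,w in dict(wide=(.6219,-.0729),narrow=(.5164,-.0587),sq=(.555,-.382)).items():
    e=np.array(w)-seat;print(n,e@x,e@y)
E
```

```text
A t [ 0.53883004 -0.8424145 ] n [-0.8424145  -0.53883004] face off 0.0034811110963450086 0.0006140060307422059 493 top off [-0.0040317   0.00387072] len -0.055702944756817536 0.05681325831015961 ztop 0.03507406085682829
B t [-0.7327311  -0.68051827] n [ 0.68051827 -0.7327311 ] face off 0.0034889945002152026 0.00044740674499827717 317 top off [-0.00409117  0.00375644] len -0.04984520573049138 0.06246509728547445 ztop 0.03509965584011665
seat [0.59110236 0.08157594] apex [0.59898494 0.14348711] d 0.06241096225741239 angle 79.71987
y [0.12630124 0.99199193] x [ 0.99199193 -0.12630124]
mouth corner 0.08669291281405417 -0.041420048015138274
mouth corner -0.08633156002878903 -0.0409872589963483
wide 0.05006151110802892 -0.1493491099158628
narrow -0.05638711551479921 -0.1485876047525607
sq 0.02273696247115433 -0.464423369483018
```

The V fits the description: apex 62.4 mm ahead, mouth corners ±86.5 mm to the side and 41 mm back, 79.7° between faces, tops at 35 mm. The wide pipe is 149 mm before the seat and 50 mm to one side, with its narrow neighbour 106 mm away.

I'll lower the shut fingers inside the ring and push on its inner front wall, which is stable. First I move above it with the tool's y axis along the V's axis, a yaw of +10.4°.

{"op": "arm_command", "data": {"series": [0.7,-1.1,0,1,1.8,-2.8,0,3,2.9,-4.5,0,5,4,-6.2,0,7,5.1,-7.9,0,9,6.2,-9.6,0,10.4,7.3,-11.3,0,10.4,8.4,-13,0,10.4,9.5,-14.7,0,10.4,10.6,-16.4,0,10.4,11.7,-18.1,0,10.4,12.6,-19.5,0,10.4], "jaw": 0, "grip_force": 30}}

```text
t: 1.3
tcp_pos: [0.5102, 0.0987, 0.2224]
tcp_rot: [[0.992, -0.127, -0.0], [-0.127, -0.992, 0.0], [-0.0, -0.0, -1.0]]
contact_force: [1.0, 0.1, -0.3]
gripper_width: 0.0027
grip_force: 0.0
```

{"op": "arm_command", "data": {"series": [0.9,-1.4,0,0,1.6,-2.5,0,0,1.8,-2.76,0,0,1.8,-2.76,-1.3,0,1.8,-2.76,-2.6,0,1.8,-2.76,-3.7,0,1.8,-2.76,-4,0,1.8,-2.76,-4,0,1.8,-2.76,-4,0]}}

```text
t: 2.2
tcp_pos: [0.5649, 0.0184, 0.1042]
tcp_rot: [[0.992, -0.126, 0.003], [-0.126, -0.992, 0.0], [0.003, -0.001, -1.0]]
contact_force: [-0.5, -0.1, -0.5]
gripper_width: 0.0005
grip_force: 0.0
```

{"op": "arm_command", "data": {"series": [0.6,-1,0,0,1.3,-2,0,0,1.9,-3.04,0,0,1.9,-3.04,0,0,1.9,-3.04,0,0]}}

```text
t: 2.7
tcp_pos: [0.6215, -0.0738, 0.1042]
tcp_rot: [[0.992, -0.128, 0.003], [-0.128, -0.992, 0.0], [0.003, -0.001, -1.0]]
contact_force: [0.0, 0.6, -1.1]
gripper_width: 0.0001
grip_force: 0.0
```

```bash
python3 - <<'E'
from h import *
s=manip.sense();print(s['tcp_pos'])
im,d=manip.read_camera('wrist');p=manip.camera_params('wrist')
cv2.imwrite('pics/w1.png',im)
# predicted ring rim projected into the wrist view, equidistant fisheye
a=np.linspace(0,2*np.pi,60)
for c,r in (((.6219,-.0729,.045),.04),(tuple(s['tcp_pos']),.0)):
    X=np.stack([c[0]+r*np.cos(a),c[1]+r*np.sin(a),a*0+c[2]],-1)
    q=(X-p['origin'])@np.array(p['attitude']);q=q*[1,-1,-1]
    th=np.arctan2(np.hypot(q[:,0],q[:,1]),q[:,2]);ph=np.arctan2(q[:,1],q[:,0])
    for t,f in zip(th,ph): cv2.circle(im,(int(p['cx']+p['fx']*t*np.cos(f)),int(p['cy']+p['fx']*t*np.sin(f))),2,(0,255,0),-1)
cv2.imwrite('pics/w1.png',im)
E
```

```text
[ 0.62154807 -0.07375436  0.10418633]
```

View pics/w1.png

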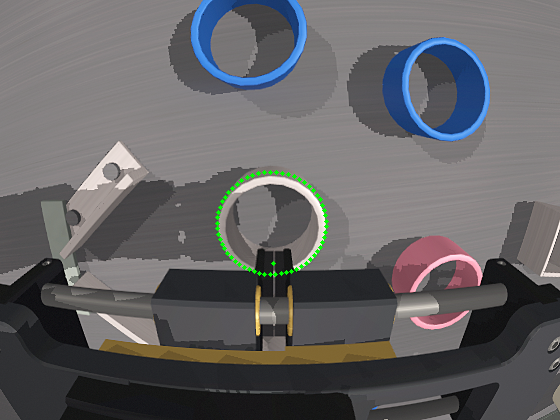

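The wrist view shows the predicted rim (green) on the wide ring at about (272,222), and the shut fingers at (275,262) over it. I descend into the ring.

{"op": "arm_command", "data": {"series": [0,0,-0.8,0,0,0,-1.6,0,0,0,-2.3,0,0,0,-2.7,0,0,0,-2.95,0,0,0,-2.95,0]}}

```text
t: 3.35
tcp_pos: [0.6204, -0.0728, 0.0138]
tcp_rot: [[0.992, -0.126, -0.001], [-0.126, -0.992, -0.0], [-0.001, 0.0, -1.0]]
contact_force: [-0.3, 0.7, 0.0]
gripper_width: 0.0002
grip_force: 0.0
```

{"op": "arm_command", "data": {"series": [-0.1,0.3,0,0,-0.2,0.6,0,0,-0.3,0.9,0,0,-0.4,1.2,0,0,-0.5,1.55,0,0,-0.6,1.9,0,0,-0.7,2.2,0,0,-0.82,2.55,0,0,-0.94,2.9,0,0,-1.05,3.25,0,0,-1.17,3.6,0,0,-1.17,3.66,0,0]}}

```text
t: 4.55
tcp_pos: [0.5844, 0.0379, 0.0135]
tcp_rot: [[0.992, -0.126, -0.002], [-0.126, -0.992, 0.0], [-0.002, -0.0, -1.0]]
contact_force: [-0.2, -2.8, 1.8]
gripper_width: 0.0005
grip_force: 1.6
```

{"op": "arm_command", "data": {"series": [0.03,0.2,0,0,0.06,0.45,0,0,0.09,0.7,0,0,0.12,0.95,0,0,0.15,1.2,0,0,0.18,1.4,0,0,0.2,1.55,0,0,0.21,1.65,0,0,0.22,1.74,0,0,0.23,1.82,0,0]}}

```text
t: 5.55
tcp_pos: [0.5924, 0.0911, 0.014]
tcp_rot: [[0.992, -0.127, -0.0], [-0.127, -0.992, -0.0], [-0.0, 0.0, -1.0]]
contact_force: [0.7, -1.6, -0.8]
gripper_width: 0.0002
grip_force: 1.0
```

```bash
python3 - <<'E'
from h import *
s=manip.sense();print(s['tcp_pos'],s['contact_force'])
im,d=manip.read_camera('scene');cv2.imwrite('pics/s2.png',cv2.resize(im[120:260,240:460],None,fx=3.5,fy=3.5))
E
```

```text
[0.59241599 0.09112524 0.01401795] [ 0.73469758 -1.55823548 -0.77437109]
```

View pics/s2.png

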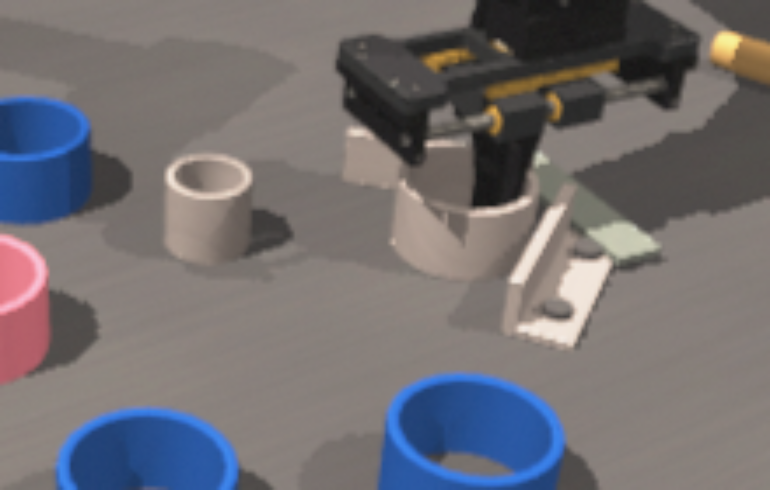

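The ring (crop 465,215) is standing in the V's mouth with the fingers on its front inner wall, and the narrow ring (208,205) hasn't moved. I keep pushing slowly and watch the force.

{"op": "arm_command", "data": {"series": [0.0,0.05,0,0,0.01,0.1,0,0,0.02,0.15,0,0,0.03,0.2,0,0,0.03,0.25,0,0,0.03,0.25,0,0]}}

```text
t: 6.2
tcp_pos: [0.5935, 0.0988, 0.0141]
tcp_rot: [[0.992, -0.127, 0.0], [-0.127, -0.992, 0.0], [0.0, -0.0, -1.0]]
contact_force: [-0.3, -1.1, -0.3]
gripper_width: 0.0006
grip_force: 0.7
```

{"op": "arm_command", "data": {"series": [0.0,0.04,0,0,0.01,0.06,0,0,0.01,0.08,0,0,0.01,0.08,0,0]}}

```text
t: 6.6
tcp_pos: [0.5937, 0.101, 0.0141]
tcp_rot: [[0.992, -0.127, 0.0], [-0.127, -0.992, -0.0], [0.0, 0.0, -1.0]]
contact_force: [-0.5, -1.5, -0.7]
gripper_width: 0.0006
grip_force: 1.0
```

{"op": "arm_command", "data": {"series": [0.0,0.04,0,0,0.01,0.07,0,0,0.01,0.1,0,0,0.01,0.1,0,0]}}

```text
t: 7.0
tcp_pos: [0.5934, 0.1033, 0.0139]
tcp_rot: [[0.992, -0.127, -0.001], [-0.127, -0.992, -0.001], [-0.001, 0.001, -1.0]]
contact_force: [-0.7, -3.6, 0.3]
gripper_width: 0.0001
grip_force: 2.2
```

{"op": "arm_command", "data": {"series": [0.0,0.04,0,0,0.01,0.07,0,0,0.01,0.07,0,0]}}

```text
t: 7.3
tcp_pos: [0.5933, 0.1039, 0.0139]
tcp_rot: [[0.992, -0.128, -0.003], [-0.128, -0.992, -0.003], [-0.003, 0.003, -1.0]]
contact_force: [-0.0, -9.8, 1.2]
gripper_width: 0.0008
grip_force: 4.2
```

The force is climbing against a stop. I press a little more, then back off and lift straight up from the ring's centre.

{"op": "arm_command", "data": {"series": [0.0,0.03,0,0,0.0,0.05,0,0,0.0,0.05,0,0]}}

```text
t: 7.6
tcp_pos: [0.5931, 0.1042, 0.0139]
tcp_rot: [[0.992, -0.128, -0.004], [-0.128, -0.992, -0.004], [-0.003, 0.005, -1.0]]
contact_force: [-0.0, -13.5, 3.0]
gripper_width: 0.0003
grip_force: 5.8
```

{"op": "arm_command", "data": {"series": [-0.03,-0.25,0,0,-0.07,-0.6,0,0,-0.09,-0.75,0,0,-0.09,-0.75,0,0,-0.09,-0.75,0.6,0,-0.09,-0.75,1.4,0,-0.09,-0.75,2.4,0,-0.09,-0.75,3.6,0,-0.09,-2.0,4.8,0,-0.09,-3.5,5,0,-0.09,-5,5,0,-0.09,-6.5,5,0]}}

```text
t: 8.8
tcp_pos: [0.5921, -0.0882, 0.1651]
tcp_rot: [[0.992, -0.125, 0.003], [-0.125, -0.992, 0.001], [0.003, -0.001, -1.0]]
contact_force: [1.1, -0.3, -0.3]
gripper_width: 0.0005
grip_force: 0.0
```

{"op": "arm_command", "data": {"series": [-1,-1.2,0,0,-2,-2.4,0,0,-3,-3.6,0,0,-3.5,-4.8,0,0,-3.5,-4.8,0,0]}}

```text
t: 9.3
tcp_pos: [0.4849, -0.2341, 0.1644]
tcp_rot: [[0.991, -0.131, 0.001], [-0.131, -0.991, -0.0], [0.001, 0.0, -1.0]]
contact_force: [0.5, 0.1, 1.6]
gripper_width: 0.0005
grip_force: 0.0
```

```bash
python3 - <<'E'
from h import *
im,d=manip.read_camera('top');p=manip.camera_params('top');cv2.imwrite('pics/t3.png',im)
v,u=np.mgrid[0:420,0:560]
D=np.stack([(u-p['cx'])/p['fx'],-(v-p['cy'])/p['fy'],-np.ones_like(u,float)],-1)@np.array(p['attitude']).T
P=D*d[...,None]+p['origin'];H=P[...,2]
m=((H>.040)&(H<.050)&(d>0)).astype(np.uint8)
for c in cv2.findContours(m,cv2.RETR_EXTERNAL,cv2.CHAIN_APPROX_NONE)[0]:
    if len(c)<40: continue
    e=cv2.fitEllipse(c);w=onplane(p,*e[0],.045);q=(w[:2]-[.5911,.0816])@np.array([[.992,.1263],[-.1263,.992]])
    print(np.round(e[0],1),w.round(4),'R',round((sum(e[1])+2)/4*.715/p['fx'],4),'in seat frame mm',(q*1000).round(1))
# rim vs rails: same-frame gap
print(manip.sense()['t'],manip.sense()['tcp_pos'])
E
```

```text
[336.7 234.7] [ 0.5427 -0.2194  0.045 ] R 0.0357 in seat frame mm [ -10.  -304.7]
[428.4 226.3] [ 0.5556 -0.382   0.045 ] R 0.0394 in seat frame mm [  23.4 -464.4]
[168.4 208. ] [0.5935 0.0797 0.045 ] R 0.036 in seat frame mm [ 2.6 -1.6]
[332.8 140.2] [ 0.7129 -0.2162  0.045 ] R 0.0388 in seat frame mm [ 158.4 -280. ]
[254.7 113.3] [ 0.7644 -0.0754  0.045 ] R 0.0384 in seat frame mm [ 191.7 -133.9]
9.35 [ 0.48598609 -0.23279833  0.164395  ]
```

View pics/t3.png

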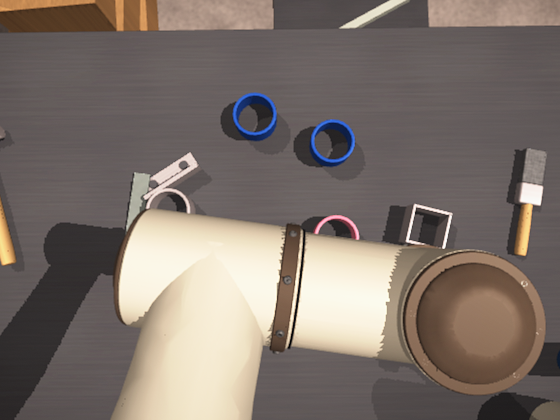

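The arm hides part of the seated ring (168,208), so I move farther aside for a clear check.

{"op": "arm_command", "data": {"series": [-1,-1.2,0.5,0,-2,-2.4,1,0,-3,-3.6,1.5,0,-4,-4.8,2,0,-5,-6,2,0,-6,-7.2,2,0,-7,-8.4,2,0,-7,-8.4,2,0,-7,-8.4,2,0]}}

```text
t: 10.25
tcp_pos: [0.277, -0.4837, 0.2237]
tcp_rot: [[0.992, -0.128, 0.0], [-0.128, -0.992, 0.0], [0.0, -0.0, -1.0]]
contact_force: [-0.3, 0.3, -0.0]
gripper_width: 0.0004
grip_force: 0.0
```

```bash
python3 - <<'E'
from h import *
im,d=manip.read_camera('top');p=manip.camera_params('top');cv2.imwrite('pics/t4.png',cv2.resize(im[140:285,115:285],None,fx=4,fy=4,interpolation=cv2.INTER_CUBIC))
v,u=np.mgrid[0:420,0:560]
D=np.stack([(u-p['cx'])/p['fx'],-(v-p['cy'])/p['fy'],-np.ones_like(u,float)],-1)@np.array(p['attitude']).T
P=D*d[...,None]+p['origin'];H=P[...,2]
m=((H>.040)&(H<.050)&(d>0)).astype(np.uint8)
for c in cv2.findContours(m,cv2.RETR_EXTERNAL,cv2.CHAIN_APPROX_NONE)[0]:
    if len(c)<40: continue
    e=cv2.fitEllipse(c);w=onplane(p,*e[0],.045);q=(w[:2]-[.5911,.0816])@np.array([[.992,.1263],[-.1263,.992]])
    print(np.round(e[0],1),w.round(4),'R',round((sum(e[1])+2)/4*.715/p['fx'],4),'in seat frame mm',(q*1000).round(1))
s=manip.sense();print(s['t'],s['tcp_pos'])
E
```

```text
[283.5 310. ] [ 0.4125 -0.1235  0.045 ] R 0.0407 in seat frame mm [-151.2 -226. ]
[246.1 250.6] [ 0.5164 -0.0587  0.045 ] R 0.0249 in seat frame mm [ -56.4 -148.6]
[336.6 236.7] [ 0.5391 -0.2191  0.045 ] R 0.0398 in seat frame mm [ -13.6 -304.8]
[428.5 226.7] [ 0.555  -0.3823  0.045 ] R 0.0417 in seat frame mm [  22.8 -464.7]
[168.2 209.5] [0.5908 0.08   0.045 ] R 0.0396 in seat frame mm [-0.1 -1.6]
[332.8 140.2] [ 0.7129 -0.2162  0.045 ] R 0.0388 in seat frame mm [ 158.5 -280. ]
[254.7 113.3] [ 0.7643 -0.0755  0.045 ] R 0.0385 in seat frame mm [ 191.7 -133.9]
10.3 [ 0.27749174 -0.48306211  0.22387801]
```

View pics/t4.png

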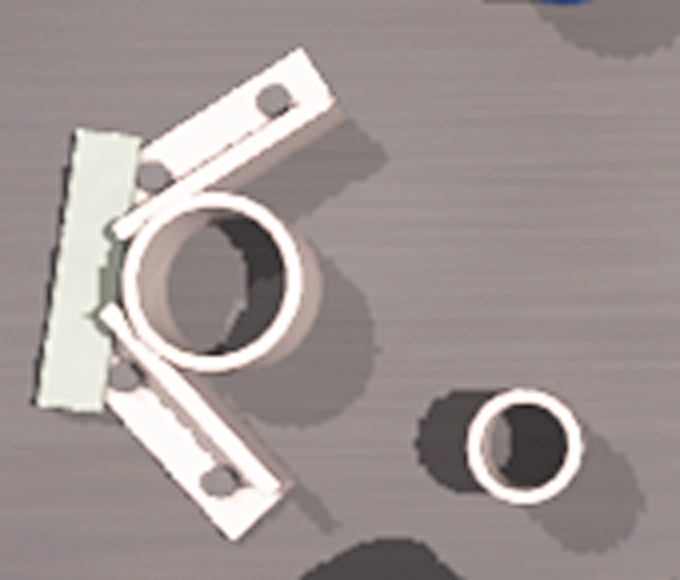

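The ring stands between the rails and touches both, at crop pixel (212,282). It is 0.1 mm off the V's middle line and within the measuring error of the seat. The push force rose from 2 N to 13.5 N, directed along the V's axis, with the pipe stopped. The narrow and square offcuts haven't moved and the arm is clear, so I hand in.

```bash
python3 -c "
from plant import manip
print(manip.close_job())"
```

```text
the job is handed in; nothing more can be done
None
```

I pushed the wide pipe offcut along the bench into the V stop and handed the job in at about 10 s with the arm clear: it measured 0.1 mm off the middle line and 1.6 mm short of the computed seat, which I put down to measuring error because it had stopped firmly at 13.5 N, and neither bystander moved.

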